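# Fit the spacer in a battery module and hold its proud cell flush

## Task

Take the spacer from its rack and slide it upright, all the way down, into the middle of the gap between the cells of the one battery module where that gap is wide enough for it, and let go of it. Then press down that module's proud cell with the gripper until its top is flush with its neighbour, and finish while still holding it pressed there, firmly but without excessive force. Do not force the spacer into the narrower gaps or push down the cells of the other two modules, and leave the tools and parts lying about where they are.

Things in the scene. Friction and masses are not known exactly. Their poses are not given: they have to be found in the camera images.
- module_a: Fixed battery module with a 16 mm gap between its 2 cells; grey shell 112 (x) x 96 (y) x 50 mm. Origin: centre of its underside, below the gap's middle; z up. Blue metal-topped cells 100 (x) x 36 (y) x 60 mm. Gap centred on y=0, 100 mm long in x, ends closed, floor 15 mm above bench. -y cell fixed, top at 75 mm; +y cell stands 7 mm proud on a springy pad. Modules differ only in gap.
- module_b: Fixed battery module with a 9 mm gap between its 2 cells; grey shell 112 (x) x 96 (y) x 50 mm. Origin: centre of its underside, below the gap's middle; z up. Blue metal-topped cells 100 (x) x 39.5 (y) x 60 mm. Gap centred on y=0, 100 mm long in x, ends closed, floor 15 mm above bench. -y cell fixed, top at 75 mm; +y cell stands 7 mm proud on a springy pad. Modules differ only in gap.
- module_c: Fixed battery module with a 5 mm gap between its 2 cells; grey shell 112 (x) x 96 (y) x 50 mm. Origin: centre of its underside, below the gap's middle; z up. Blue metal-topped cells 100 (x) x 41.5 (y) x 60 mm. Gap centred on y=0, 100 mm long in x, ends closed, floor 15 mm above bench. -y cell fixed, top at 75 mm; +y cell stands 7 mm proud on a springy pad. Modules differ only in gap.
- cell_a (a joint): Slide of the proud +y cell of module_a: 0 = standing 7 mm proud, 0.007 m = pushed straight down to its stop, top flush with the fixed cell. Springy: about 3 N to start it down, 9 N to keep it at the stop; it rises again when let go. It does not tip.
- cell_b (a joint): Slide of the proud +y cell of module_b: 0 = standing 7 mm proud, 0.007 m = pushed straight down to its stop, top flush with the fixed cell. Springy: about 3 N to start it down, 9 N to keep it at the stop; it rises again when let go. It does not tip.
- cell_c (a joint): Slide of the proud +y cell of module_c: 0 = standing 7 mm proud, 0.007 m = pushed straight down to its stop, top flush with the fixed cell. Springy: about 3 N to start it down, 9 N to keep it at the stop; it rises again when let go. It does not tip.
- cell_a_top (a point): Centre of the top face of the proud +y cell of module_a, moves with it (82 mm above the bench when proud, 75 mm when flush); axes as the module's. Flat in the middle; two round terminals 14 mm across and 3 mm tall stand at x = +-36 mm (so on every cell). Centre lies 26 mm from the gap's middle.
- spacer: Spacer: upright grey plastic plate 60 (x) x 12 (y) x 60 (z) mm with a grip tab 24 (x) x 12 (y) mm rising 50 mm more from the middle of its top (110 mm tall), 50 to 100 g; its lowest 3 mm are a narrower foot 54 x 8 mm. Origin: centre of underside; z up. Fits only the 16 mm gap; seated on its floor, the plate's top is level with the fixed cell.
- rack: Fixed steel rack 80 x 44 x 42 mm in which the spacer stands at the start: slot 66 (x) x 15 (y) mm, its floor 8 mm above the bench, its walls up to 42 mm. Origin: centre of its underside; the spacer's axes are parallel to the rack's.
- meter: Bystander, loose, leave alone: black multimeter 150 x 75 x 39 mm. Origin at the centre of its underside.
- tape: Bystander, loose, leave alone: roll of insulating tape lying flat, 64 mm across, 18 mm high. Origin at the centre of its underside.
- socket: Bystander, loose, leave alone: upright steel socket 24 mm across, 34 mm high. Origin at the centre of its underside.
- busbar: Bystander, loose, leave alone: flat copper bar 24 x 130 x 5 mm. Origin at the centre of its underside.
- driver: Bystander, loose, leave alone: screwdriver lying along its x. Origin at the centre of its underside.
- wrench: Bystander, loose, leave alone: wrench lying along its x. Origin at the centre of its underside.
There are look-alikes about, which are no part of the job. Leave any orange or purple look-alike of the module_a alone.

How it is judged:
By the outcome, as a careful person would: the job done as asked, in the order asked, and still so for the second after the job is handed in, while the arm keeps its last pose, push and grip.
It also fails if it takes over 51 s, if anything falls off the work surface, if the arm or the gripper's body presses on something with over 40 N, if the wrist force passes 120 N, or if a joint passes its speed limit or range.

## Robot

A 6-joint arm with a two-finger parallel gripper is mounted at the origin on the work surface. World frame = base frame: x ahead of the robot, y to its left, z up, the work surface at z = 0. Lengths are in m, angles in rad, forces in N, time in s.
With the tool pointing down it reaches from about 0.2 to 0.875 m from the base axis. Payload 3.4 kg.
Tool frame: the origin (TCP) lies on the centre line of the jaws, within the pads' length; the fingertips stand 11 mm ahead of it and the grasp point (between the pads) lies 8 mm behind it (robot.tip_reach is the distance from the TCP to the fingertips, in m); z points along the fingers, y is the line along which they close (so a half turn about z gives the same grasp; the last joint's range is limited). The gripper opens to 94 mm and grips with 3 to 60 N. Pads are 16 mm wide; open, the fingers measure 119 mm over their backs; the gripper's body (75 mm by 177 mm) begins 78 mm behind the grasp point.
Start: joints at [1.186, 0.276, 1.505, -0, 1.361, -0.121], TCP at [0.15, 0.555, 0.216] pointing down, gripper open.
Joint ranges: [-2.89, 2.89], [-0.75, 2.08], [0.22, 2.7], [-1.18, 4.32], [0.11, 2.71], [-2.7, 2.7]. Speed limits (rad/s): [2.57, 2.57, 3.14, 3.14, 3.14, 3.14].

## Interface

Orientations are given as a unit quaternion [w, x, y, z].
In Python, from bench import robot, capture, look_for gives the robot as it stands. The module is installed in compiled form; this text tells all that it offers.
- The arm moves only by the tool apply_moves, never from a script. Its argument "motion" is a list of rows, each an object with "dr": the turn, a rotation vector about the tool's x, y, z in units of 0.12 rad (1.0 is 0.12 rad), a list of three; "delta_pos": the shift along the tool's x, y, z in units of 0.03 m (1.0 is 0.03 m), a list of three; "hand": the closure, from 0 (fully open) to 1 (shut). A call has 1 to 5 rows; each row shifts and turns the commanded pose from where the row before left it, along the tool's axes as they then stand; what a row does not reach is not made up. A row lasts 1/10 s, in which the tool goes at most 50 mm and 8.59 degrees, less where a joint would pass 70% of its speed; a pose out of reach is approached as far as the arm can. A call with a number of a shift or a turn outside -1 to 1 is refused whole. A call with a gripper value outside its range is refused whole. The fingers move at their own pace and stop on an object; "newtons" is the grip in N (left out, the last holds). Time passes only in rows, so rows that do not move let the fingers close. It gives the time, the measured TCP pose, the force, the opening and the grip force at its end, in the units of the state.
- robot.read_state(): the state, without advancing time (a new reading comes with each control period).
- capture(name): name is "side" or "top" or "wrist"; returns a dict with "img" (480x640x3 uint8, red, green, blue), "mtx" (3x3 intrinsics, pixels), "extrinsics" (4x4, takes a point from camera to world coordinates). Camera axes: x right, y down, z forward; pixel columns grow to the right and rows downward; lengths in m; the calibration is good to about 2 mm. A picture is of the moment at which its call begins. There is no depth.
- robot.close_job(): hands the job in; it is judged then, once.
Trained networks look in a picture, given as the dict that the camera call returned (one of the last four; its "shot" number tells which), for a name from the list of things; names that differ only in an ending like _2 or _b are one class to them, and where a whole thing is asked for, a point or a joint stands for the part that bears it (a point fixed in the world has none). Each returns a list of dicts, best first, with "p" (0 to 1); they miss things now and then, are a little off and sometimes report something else, mostly with a low value. They report only what shows in the picture. A call takes as long as a camera call. They do not tell look-alikes from the thing itself.
- look_for(label, picture): "bbox" ([left, top, right, bottom] in pixels, round what is visible of it).
The state is a dict: "clock": time; "joint_pos": joint angles; "dq": joint speeds; "joint_torque": joint torques, N m; "tool_pos": TCP position; "ee_rot": TCP orientation; "force": force on the tool from outside, world axes, zero at the start; "moment": the same for the moment, N m; "width": finger opening in m; "grasp_force": force on a finger pad.
Only numpy, scipy, OpenCV 4.12 (cv2) and the standard library are available. Lean on these libraries where they do the work, as an engineer would, in place of code of your own. Each camera call takes 0.05 s, during which the arm holds its last target. There are 200 camera calls.

## Working session

There is one attempt and no reset: what is moved stays moved. The work goes in short steps, Python scripts to look and compute and a tool call to move; the robot and the scene stay as the last step left them, time stands still between calls to the robot, and variables do not carry over. Pictures are saved under pics/ and viewed, at most 10 in all, crops included, and the job is handed in when it is done.

Besides the shell and the picture viewer there is one more tool, called after "Call:" by a JSON object that holds its "api" and its "payload". apply_moves: Moves the arm, as the interface text tells. Its arguments: {"type":"object","properties":{"motion":{"type":"array"},"newtons":{"type":"number"}},"required":["motion"]}

```bash
mkdir -p pics
cat > h.py <<'E'
import numpy as np, cv2
from bench import robot, capture, look_for
def ray(c,u,v,z):
    K=np.array(c["mtx"]);T=np.array(c["extrinsics"])
    d=T[:3,:3]@np.linalg.inv(K)@[u,v,1];o=T[:3,3]
    return o+d*(z-o[2])/d[2]
def proj(c,p):
    K=np.array(c["mtx"]);T=np.array(c["extrinsics"])
    q=K@(T[:3,:3].T@(np.array(p)-T[:3,3]));return q[:2]/q[2]
def save(c,n): cv2.imwrite(f"pics/{n}.png",np.ascontiguousarray(c["img"][:,:,::-1]))
E
python3 - <<'E'
from h import *
for n in("top","side"):
    c=capture(n);save(c,n+"1")
    print(n,np.round(c["extrinsics"],3).tolist(),np.round(c["mtx"],1).tolist())
    for l in["module_a","spacer","rack"]:
        for r in look_for(l,c)[:7]:print(l,round(r["p"],2),np.round(r["bbox"]).tolist())
s=robot.read_state();print(s["tool_pos"],s["ee_rot"],s["width"],s["force"],robot.tip_reach,s["clock"])
E
```

```text
top [[-0.028, -0.994, 0.101, 0.416], [-1.0, 0.028, 0.005, 0.046], [-0.008, -0.101, -0.995, 1.519], [0.0, 0.0, 0.0, 1.0]] [[606.6, 0.0, 311.0], [0.0, 606.6, 231.0], [0.0, 0.0, 1.0]]
module_a 0.93 [253.0, 194.0, 301.0, 243.0]
module_a 0.89 [310.0, 194.0, 354.0, 246.0]
module_a 0.65 [364.0, 181.0, 414.0, 234.0]
module_a 0.6 [96.0, 216.0, 148.0, 268.0]
module_a 0.59 [196.0, 300.0, 246.0, 358.0]
spacer 0.65 [327.0, 272.0, 337.0, 294.0]
spacer 0.62 [259.0, 198.0, 278.0, 240.0]
rack 0.77 [316.0, 266.0, 343.0, 301.0]
side [[0.739, -0.371, 0.562, -0.216], [-0.674, -0.425, 0.605, -0.8], [0.014, -0.826, -0.564, 0.856], [0.0, 0.0, 0.0, 1.0]] [[624.8, 0.0, 313.6], [0.0, 624.8, 247.5], [0.0, 0.0, 1.0]]
module_a 0.88 [269.0, 207.0, 328.0, 269.0]
module_a 0.87 [166.0, 160.0, 223.0, 211.0]
module_a 0.86 [307.0, 229.0, 372.0, 293.0]
module_a 0.82 [134.0, 222.0, 204.0, 285.0]
module_a 0.57 [355.0, 249.0, 423.0, 324.0]
spacer 0.72 [270.0, 254.0, 288.0, 296.0]
spacer 0.66 [270.0, 208.0, 308.0, 240.0]
rack 0.74 [261.0, 281.0, 296.0, 317.0]
[0.14990831 0.55505226 0.21634834] [-2.72282014e-05  1.31521186e-01  9.91313354e-01 -1.04546365e-04] 0.0939271407893063 [-0.26662161  0.53741768  0.53213734] 0.011 0.4
```

View pics/top1.png

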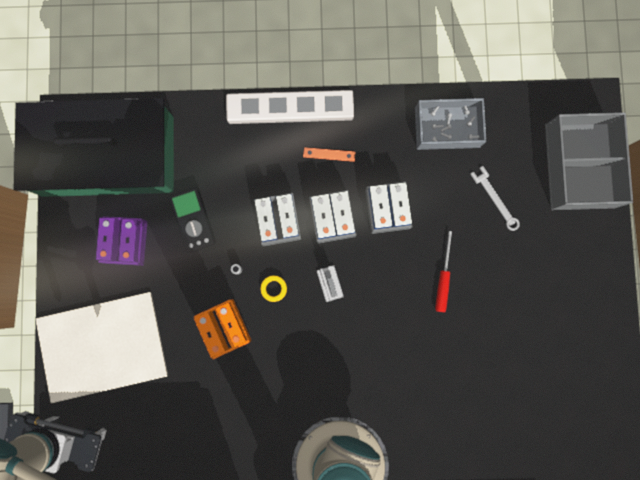

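View pics/side1.png

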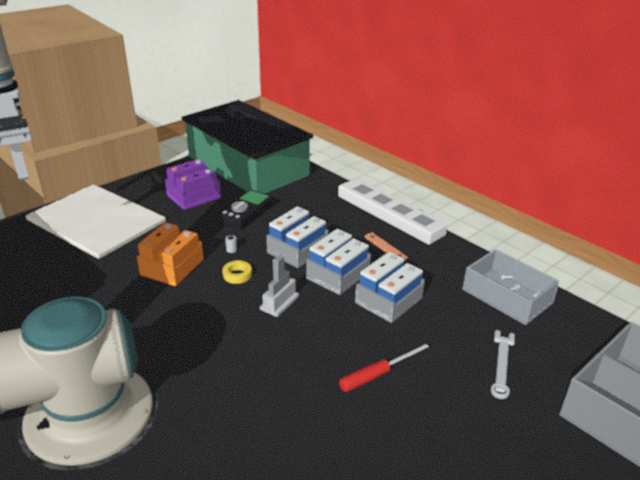

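The top view shows three white-topped modules at about (277,219), (333,215) and (390,207). The spacer and rack are at (330,283). The orange look-alike is at (222,329) and the purple one at (121,241); I'll leave both alone. Next is one close crop to find the wide gap.

Run:
```python
from h import *
im=cv2.imread("pics/top1.png")[175:307,245:421]
cv2.imwrite("pics/crop1.png",cv2.resize(im,None,fx=4.5,fy=4.5,interpolation=cv2.INTER_CUBIC))
c=capture("top")
for n,u,v,z in[("L",277,219,.077),("M",333,215,.077),("R",390,207,.077),("rack",330,284,.042),("tab",331,281,.118)]:print(n,ray(c,u,v,z).round(3))
```

```text
L [0.594 0.135 0.077]
M [0.6   0.    0.077]
R [ 0.616 -0.137  0.077]
rack [0.436 0.012 0.042]
tab [0.442 0.011 0.118]
```

View pics/crop1.png

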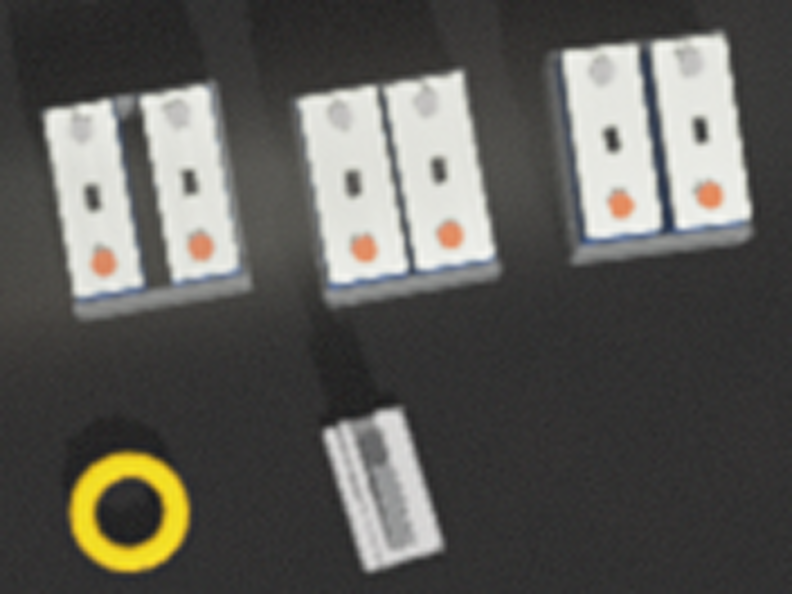

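In the crop, the left module's gap at (145,195) is clearly the widest, so that is module_a. The middle gap is about 5 mm and the right one about 9 mm. The spacer and rack are at (385,490), turned about 15°. I'll move there now.

Call:
{"api": "apply_moves", "payload": {"motion": [{"dr":[0,0,0],"delta_pos":[-0.92,-1,0],"hand":0},{"dr":[0,0,0],"delta_pos":[-0.92,-1,0],"hand":0},{"dr":[0,0,0],"delta_pos":[-0.92,-1,0],"hand":0},{"dr":[0,0,0],"delta_pos":[-0.92,-1,0],"hand":0},{"dr":[0,0,0],"delta_pos":[-0.92,-1,0],"hand":0}]}}

```text
clock: 0.95
tool_pos: [0.2445, 0.373, 0.2166]
ee_rot: [0.0, 0.131, 0.991, 0.0]
force: [0.5, -0.0, 0.3]
width: 0.0938
grasp_force: 0.0
```

Call:
{"api": "apply_moves", "payload": {"motion": [{"dr":[0,0,0],"delta_pos":[-0.92,-1,0],"hand":0},{"dr":[0,0,0],"delta_pos":[-0.92,-1,0],"hand":0},{"dr":[0,0,0],"delta_pos":[-0.92,-1,0],"hand":0},{"dr":[0,0,0],"delta_pos":[-0.92,-1,0],"hand":0},{"dr":[0,0,0],"delta_pos":[-0.92,-1,0],"hand":0}]}}

```text
clock: 1.45
tool_pos: [0.3387, 0.1921, 0.2168]
ee_rot: [0.001, 0.131, 0.991, 0.0]
force: [0.2, -0.2, -0.1]
width: 0.0942
grasp_force: 0.0
```

Call:
{"api": "apply_moves", "payload": {"motion": [{"dr":[0,0,0],"delta_pos":[-0.92,-1,0],"hand":0},{"dr":[0,0,0],"delta_pos":[-0.92,-1,0],"hand":0},{"dr":[0,0,0],"delta_pos":[-0.92,-1,0],"hand":0},{"dr":[0,0,0],"delta_pos":[-0.92,-1,0],"hand":0},{"dr":[0,0,0],"delta_pos":[-0.92,-1,0],"hand":0}]}}

```text
clock: 1.95
tool_pos: [0.4329, 0.0111, 0.2167]
ee_rot: [0.0, 0.132, 0.991, 0.0]
force: [0.4, 0.8, 1.7]
width: 0.0942
grasp_force: 0.0
```

Call:
{"api": "apply_moves", "payload": {"motion": [{"dr":[0,0,-0.88],"delta_pos":[0,0,0],"hand":0},{"dr":[0,0,-0.88],"delta_pos":[0,0,0],"hand":0},{"dr":[0,0,-0.88],"delta_pos":[0,0,0],"hand":0},{"dr":[0,0,-0.88],"delta_pos":[0,0,0],"hand":0},{"dr":[0,0,-0.88],"delta_pos":[0,0,0],"hand":0}]}}

```text
clock: 2.45
tool_pos: [0.4323, 0.0127, 0.2166]
ee_rot: [0.0, -0.134, 0.991, 0.0]
force: [-0.8, -0.1, -0.5]
width: 0.0939
grasp_force: 0.0
```

Run:
```python
from h import *
c=capture("wrist");save(c,"w1")
s=robot.read_state();print(s["tool_pos"],s["ee_rot"],s["clock"])
print(np.round(c["extrinsics"],3).tolist(),np.round(c["mtx"],1).tolist())
for l in["module_a","spacer","rack"]:
    for r in look_for(l,c)[:7]:print(l,round(r["p"],2),np.round(r["bbox"]).tolist())
```

```text
[0.43231338 0.01265466 0.21657198] [ 1.55233730e-04 -1.35115632e-01  9.90829824e-01 -3.47339696e-05] 2.5
[[-0.266, 0.935, 0.233, 0.364], [0.964, 0.258, 0.064, -0.006], [-0.0, 0.242, -0.97, 0.384], [0.0, 0.0, 0.0, 1.0]] [[393.6, 0.0, 320.2], [0.0, 393.6, 246.3], [0.0, 0.0, 1.0]]
module_a 0.86 [337.0, 345.0, 460.0, 460.0]
module_a 0.85 [209.0, 315.0, 316.0, 463.0]
module_a 0.77 [554.0, 135.0, 640.0, 278.0]
module_a 0.56 [66.0, 303.0, 178.0, 452.0]
spacer 0.71 [307.0, 203.0, 324.0, 280.0]
rack 0.77 [296.0, 188.0, 342.0, 282.0]
```

View pics/w1.png

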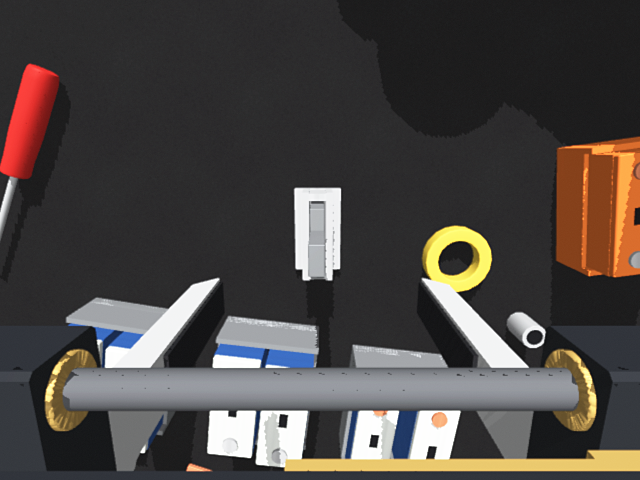

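The wrist view shows the rack at (294-341,188-282), parallel to the image columns, with the spacer's tab at about (317,260). A zoom will give the exact tab edges.

Run:
```python
from h import *
im=cv2.imread("pics/w1.png")
cv2.imwrite("pics/w1c.png",cv2.resize(im[180:300,270:370],None,fx=5,fy=5,interpolation=cv2.INTER_CUBIC))
```

```text
(no output)
```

View pics/w1c.png

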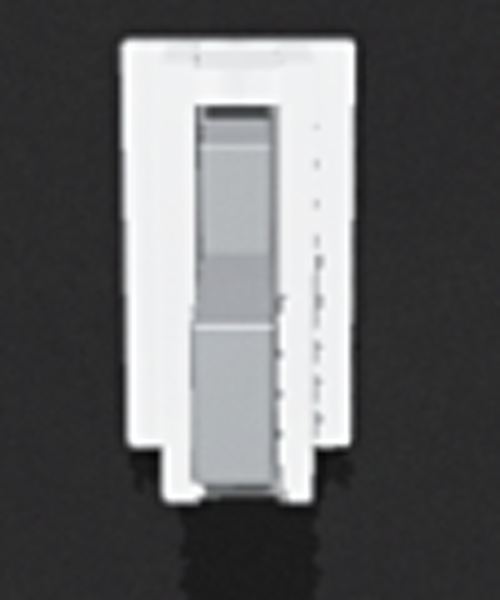

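In the zoom, the tab's top face spans u 308.6-325, v 245-277.5, and the plate's near top edge lies at v≈209.

```bash
cat >> h.py <<'E'
from scipy.spatial.transform import Rotation as Ro
def tool(p,yaw=None):
    "offset from TCP to world point p in tool axes (units of .03), yaw error of tool-x vs line yaw"
    s=robot.read_state();q=s["ee_rot"];R=Ro.from_quat([q[1],q[2],q[3],q[0]])
    d=R.inv().apply(np.array(p)-s["tool_pos"])/.03
    r=None
    if yaw is not None:
        x=R.as_matrix()[:,0];e=yaw-np.arctan2(x[1],x[0]);e=(e+np.pi/2)%np.pi-np.pi/2;r=round(-e/.12,3)
    return np.round(d,3),"dr_z",r
E
python3 - <<'E'
from h import *
c=capture("wrist")
P=[ray(c,u-.5,v-.5,.118) for u,v in[(308.8,245),(325,245),(309,277.5),(325.2,277.5)]]
for p in P:print(p.round(4))
m=np.mean(P,0);a,b=(P[0]+P[1])/2,(P[2]+P[3])/2
d=b-a;y=np.arctan2(d[1],d[0]);print(m,np.linalg.norm(d),np.linalg.norm(P[1]-P[0]),np.degrees(y))
# rack sides, z=.042, left edge/right edge
for q in[((294.3,188),(295.8,268.8)),((341,188),(340,268.8))]:
    a,b=[ray(c,u-.5,v-.5,.042) for u,v in q];d=b-a;print(a.round(4),b.round(4),np.degrees(np.arctan2(d[1],d[0])))
m[2]=.096;print(tool(m,y))
E
```

```text
[0.4288 0.0033 0.118 ]
[0.4259 0.0141 0.118 ]
[0.4517 0.0094 0.118 ]
[0.4488 0.0205 0.118 ]
[0.43878319 0.01182018 0.118     ] 0.023767443240438894 0.011270931427818352 15.260552048633517
[ 0.4016 -0.0191  0.042 ] [ 0.472 -0.     0.042] 15.191989115405812
[0.3911 0.0198 0.042 ] [0.4615 0.0388 0.042 ] 15.053840895287443
(array([-0.2  , -0.087,  4.018]), 'dr_z', np.float64(-0.033))
```

Call:
{"api": "apply_moves", "payload": {"motion": [{"dr":[0,0,0],"delta_pos":[-0.2,-0.09,0.6],"hand":0},{"dr":[0,0,0],"delta_pos":[0,0,0.9],"hand":0},{"dr":[0,0,0],"delta_pos":[0,0,0.9],"hand":0},{"dr":[0,0,0],"delta_pos":[0,0,0.9],"hand":0},{"dr":[0,0,0],"delta_pos":[0,0,0.7],"hand":0}]}}

```text
clock: 3.2
tool_pos: [0.4382, 0.0118, 0.0951]
ee_rot: [-0.0, -0.131, 0.991, 0.0]
force: [0.4, 0.2, -0.3]
width: 0.094
grasp_force: 0.0
```

Call:
{"api": "apply_moves", "payload": {"motion": [{"dr":[0,0,0],"delta_pos":[0,0,0],"hand":0.5},{"dr":[0,0,0],"delta_pos":[0,0,0],"hand":0.8},{"dr":[0,0,0],"delta_pos":[0,0,0],"hand":1},{"dr":[0,0,0],"delta_pos":[0,0,0],"hand":1},{"dr":[0,0,0],"delta_pos":[0,0,0],"hand":1}], "newtons": 20}}

```text
clock: 3.7
tool_pos: [0.4395, 0.0117, 0.0974]
ee_rot: [0.001, -0.132, 0.991, -0.0]
force: [0.3, -1.1, -0.1]
width: 0.0572
grasp_force: 0.0
```

Call:
{"api": "apply_moves", "payload": {"motion": [{"dr":[0,0,0],"delta_pos":[0,0,0],"hand":1},{"dr":[0,0,0],"delta_pos":[0,0,0],"hand":1},{"dr":[0,0,0],"delta_pos":[0,0,0],"hand":1},{"dr":[0,0,0],"delta_pos":[0,0,0],"hand":1},{"dr":[0,0,0],"delta_pos":[0,0,0],"hand":1}]}}

```text
clock: 4.2
tool_pos: [0.4387, 0.0117, 0.0964]
ee_rot: [-0.0, -0.132, 0.991, 0.0]
force: [-0.5, -0.2, 0.1]
width: 0.0177
grasp_force: 0.0
```

Call:
{"api": "apply_moves", "payload": {"motion": [{"dr":[0,0,0],"delta_pos":[0,0,0],"hand":1},{"dr":[0,0,0],"delta_pos":[0,0,0],"hand":1},{"dr":[0,0,0],"delta_pos":[0,0,0],"hand":1},{"dr":[0,0,0],"delta_pos":[0,0,-0.2],"hand":1},{"dr":[0,0,0],"delta_pos":[0,0,-0.4],"hand":1}]}}

```text
clock: 4.7
tool_pos: [0.4379, 0.0119, 0.1142]
ee_rot: [-0.001, -0.132, 0.991, 0.0]
force: [-0.2, -0.5, -1.3]
width: 0.0123
grasp_force: 20.0
```

Call:
{"api": "apply_moves", "payload": {"motion": [{"dr":[0,0,0],"delta_pos":[0,0,-0.8],"hand":1},{"dr":[0,0,0],"delta_pos":[0,0,-0.9],"hand":1},{"dr":[0,0,0],"delta_pos":[0,0,-0.9],"hand":1},{"dr":[0,0,0],"delta_pos":[0,0,-0.7],"hand":1},{"dr":[0,0,0],"delta_pos":[0,0,-0.3],"hand":1}]}}

```text
clock: 5.2
tool_pos: [0.4398, 0.0116, 0.2248]
ee_rot: [0.002, -0.132, 0.991, -0.0]
force: [-0.9, -0.4, -1.2]
width: 0.0121
grasp_force: 20.0
```

Run:
```python
from h import *
c=capture("top")
print(tool([.545,.115,.22],np.radians(9)))
s=robot.read_state();print(s["tool_pos"],s["width"],s["grasp_force"],s["force"])
```

```text
(array([-4.276,  2.414,  0.183]), 'dr_z', np.float64(0.893))
[0.44006863 0.01158949 0.22505279] 0.012177249101179418 19.996584355831146 [ 0.76735    -0.47610525  0.45893306]
```

Call:
{"api": "apply_moves", "payload": {"motion": [{"dr":[0,0,0],"delta_pos":[-0.7,0,0],"hand":1},{"dr":[0,0,0],"delta_pos":[-1,0,0],"hand":1},{"dr":[0,0,0],"delta_pos":[-1,0,0],"hand":1},{"dr":[0,0,0.4],"delta_pos":[-1,0,0],"hand":1},{"dr":[0,0,0.5],"delta_pos":[-0.5,0,0],"hand":1}]}}

```text
clock: 5.75
tool_pos: [0.5622, 0.0445, 0.2207]
ee_rot: [-0.001, -0.077, 0.997, 0.0]
force: [-0.3, 0.8, -0.6]
width: 0.012
grasp_force: 20.0
```

Run:
```python
from h import *
c=capture("wrist");save(c,"w2")
np.savez("w2.npz",mtx=c["mtx"],extrinsics=c["extrinsics"])
s=robot.read_state();print(s["tool_pos"],s["ee_rot"],s["clock"])
for r in look_for("module_a",c)[:7]:print(round(r["p"],2),np.round(r["bbox"]).tolist())
```

```text
[0.56393036 0.0447234  0.22048369] [ 2.09452300e-04 -7.63031399e-02  9.97084554e-01  4.24418178e-04] 5.8
0.91 [560.0, 0.0, 640.0, 93.0]
0.87 [36.0, 196.0, 186.0, 337.0]
0.66 [358.0, 218.0, 481.0, 343.0]
0.6 [206.0, 196.0, 317.0, 327.0]
```

View pics/w2.png

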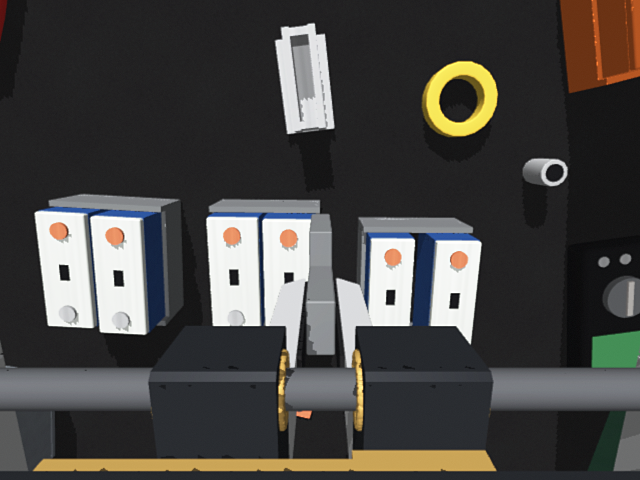

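The view shows module_a at (358-481,218-343), with its far end hidden by the hand. Moving 60 mm forward will show it whole.

Call:
{"api": "apply_moves", "payload": {"motion": [{"dr":[0,0,0],"delta_pos":[-0.7,0,0],"hand":1},{"dr":[0,0,0],"delta_pos":[-1,0,0],"hand":1},{"dr":[0,0,0],"delta_pos":[-0.6,0,0],"hand":1},{"dr":[0,0,0],"delta_pos":[0,0,0],"hand":1},{"dr":[0,0,0],"delta_pos":[0,0,0],"hand":1}]}}

```text
clock: 6.35
tool_pos: [0.6269, 0.0544, 0.2216]
ee_rot: [-0.002, -0.078, 0.997, 0.0]
force: [-0.3, 0.4, -0.3]
width: 0.0121
grasp_force: 20.0
```

Run:
```python
from h import *
c=capture("wrist");save(c,"w3")
np.savez("w3.npz",mtx=c["mtx"],extrinsics=c["extrinsics"])
s=robot.read_state();print(s["tool_pos"],s["ee_rot"],s["clock"])
B=[r["bbox"] for r in look_for("module_a",c)];print(np.round(B).tolist())
b=min([b for b in B],key=lambda b:abs((b[0]+b[2])/2-420))
x,y=int(b[0])-10,max(0,int(b[1])-10);print(x,y)
cv2.imwrite("pics/w3c.png",cv2.resize(cv2.imread("pics/w3.png")[y:y+150,x:x+160],None,fx=4,fy=4,interpolation=cv2.INTER_CUBIC))
```

```text
[0.62678153 0.05442771 0.22193859] [-1.37200211e-03 -7.82344621e-02  9.96934041e-01  6.31483649e-05] 6.4
[[577.0, 0.0, 640.0, 14.0], [202.0, 128.0, 321.0, 264.0], [22.0, 125.0, 181.0, 260.0], [355.0, 149.0, 491.0, 285.0]]
345 139
```

View pics/w3c.png

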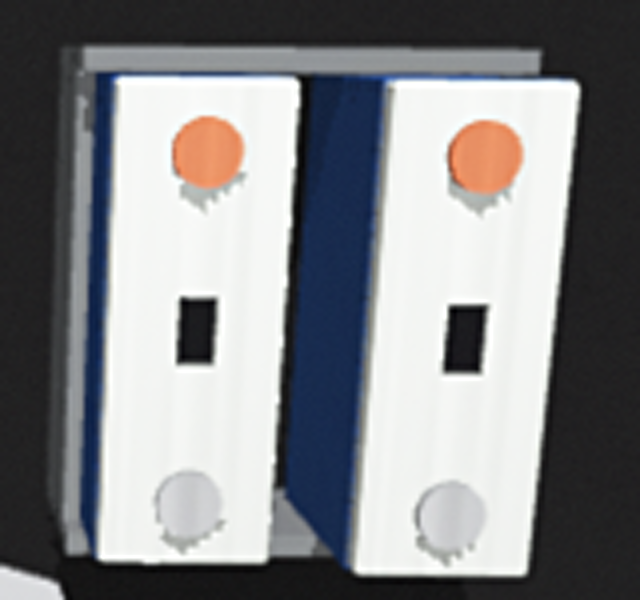

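The crop shows two white tops with corners, in crop coordinates, at (115,76)-(300,78)-(270,562)-(97,560) and (387,80)-(580,80)-(528,575)-(353,572). I'll test which one is proud from the sizes given.

Run:
```python
from h import *
c=np.load("w3.npz")
f=lambda u,v,z:ray(c,345+u/4-.4,139+v/4-.4,z)
L=[(115,76),(300,78),(270,562),(97,560)];R=[(387,80),(580,80),(528,575),(353,572)]
for zl,zr in((.075,.082),(.082,.075)):
    A=[f(*p,zl) for p in L];B=[f(*p,zr) for p in R]
    d=A[2]-A[1]+A[3]-A[0]+B[2]-B[1]+B[3]-B[0];y=np.arctan2(d[1],d[0]);n=np.array([-np.sin(y),np.cos(y),0]);x=np.array([np.cos(y),np.sin(y),0])
    print("yaw",np.degrees(y),[np.degrees(np.arctan2(*(q-p)[[1,0]])).round(2) for p,q in((A[1],A[2]),(A[0],A[3]),(B[1],B[2]),(B[0],B[3]))])
    Y=[(P@n).round(4) for P in A+B];X=[(P@x).round(4) for P in A+B];print("Y",Y,"X",X)
    yl=(Y[1]+Y[2])/2;yr=(Y[4]+Y[7])/2
    print("wL",yl-(Y[0]+Y[3])/2,"wR",(Y[5]+Y[6])/2-yr,"gap",yr-yl,"len",X[2]-X[1],X[7]-X[4])
    print("gapc",n*(yl+yr)/2+x*np.mean(X), "allc",np.mean([Y[0],Y[3],Y[5],Y[6]])*n+x*np.mean(X))
# spacer tilt/pose check
s=robot.read_state();q=s["ee_rot"];print(Ro.from_quat([q[1],q[2],q[3],q[0]]).as_matrix().round(3).tolist())
```

```text
yaw 8.864404261442752 [np.float64(8.84), np.float64(8.69), np.float64(8.75), np.float64(9.18)]
Y [np.float64(-0.0017), np.float64(0.0344), np.float64(0.0343), np.float64(-0.002), np.float64(0.0492), np.float64(0.086), np.float64(0.0858), np.float64(0.0498)] X [np.float64(0.5634), np.float64(0.5637), np.float64(0.6629), np.float64(0.6625), np.float64(0.5639), np.float64(0.5638), np.float64(0.6632), np.float64(0.6626)]
wL 0.036199999999999996 wR 0.0364 gap 0.015150000000000004 len 0.09920000000000007 0.09870000000000001
gapc [0.59946471 0.13592396 0.        ] allc [0.59944931 0.13602277 0.        ]
yaw 8.866629639857882 [np.float64(8.84), np.float64(8.69), np.float64(8.75), np.float64(9.18)]
Y [np.float64(-0.0026), np.float64(0.0326), np.float64(0.0326), np.float64(-0.0029), np.float64(0.0513), np.float64(0.0889), np.float64(0.0887), np.float64(0.0519)] X [np.float64(0.5633), np.float64(0.5636), np.float64(0.6605), np.float64(0.6602), np.float64(0.564), np.float64(0.5639), np.float64(0.6656), np.float64(0.665)]
wL 0.03535 wR 0.037200000000000004 gap 0.019000000000000003 len 0.09689999999999999 0.10100000000000009
gapc [0.59944481 0.13612208 0.        ] allc [0.59930224 0.13703603 0.        ]
[[-0.988, -0.156, -0.002], [-0.156, 0.988, -0.0], [0.002, 0.0, -1.0]]
```

Run:
```python
from h import *
c=np.load("w3.npz");im=cv2.imread("pics/w3.png",0).astype(int)
s=robot.read_state();q=s["ee_rot"];R=Ro.from_quat([q[1],q[2],q[3],q[0]]).as_matrix();t=np.array(s["tool_pos"])
P=lambda x,y,z:proj(c,t+R@[x,y,z]).round(1)
# tool z down: tab top at -.022, plate top at +.028, underside +.088 ; near (base) side is tool +x
for y in(-.006,0,.006):print("tabtop near",P(.012,y,-.022),"platetop near",P(.03,y,.028),"foot near",P(.03,y,.085))
for v in(222,235,250,270,340):
    print(v,im[v,295:346].tolist())
print(tool([.5995,.136,.22],np.radians(8.87)))
```

```text
tabtop near [305.3 302.5] platetop near [308.6 231.6] foot near [311.2 213.6]
tabtop near [320.5 302.5] platetop near [320.5 231.6] foot near [320.4 213.6]
tabtop near [335.8 302.5] platetop near [332.4 231.6] foot near [329.7 213.6]
222 [241, 243, 243, 243, 243, 242, 241, 241, 242, 242, 241, 241, 243, 245, 243, 191, 125, 129, 132, 133, 132, 132, 132, 133, 133, 133, 133, 134, 134, 134, 133, 133, 133, 136, 134, 102, 36, 29, 33, 32, 32, 33, 33, 31, 31, 31, 30, 32, 33, 34, 32]
235 [241, 242, 243, 242, 242, 241, 240, 240, 241, 241, 241, 241, 245, 239, 146, 135, 145, 146, 145, 146, 145, 145, 145, 147, 146, 146, 145, 146, 145, 145, 147, 146, 145, 145, 149, 144, 109, 42, 29, 31, 30, 33, 33, 31, 33, 32, 32, 32, 31, 32, 35]
250 [199, 175, 207, 247, 244, 241, 240, 240, 241, 240, 240, 242, 245, 238, 134, 131, 147, 146, 145, 146, 146, 147, 146, 146, 145, 145, 146, 146, 147, 145, 145, 145, 146, 146, 147, 146, 106, 35, 24, 30, 34, 32, 32, 31, 33, 34, 34, 34, 34, 34, 33]
270 [23, 23, 22, 23, 22, 23, 23, 23, 22, 22, 19, 19, 17, 49, 105, 132, 133, 133, 131, 132, 132, 133, 132, 133, 131, 131, 133, 131, 132, 132, 134, 132, 132, 133, 134, 131, 109, 62, 31, 32, 33, 32, 31, 31, 32, 33, 34, 35, 33, 33, 34]
340 [218, 223, 202, 76, 26, 30, 35, 31, 15, 12, 19, 51, 85, 89, 88, 87, 86, 85, 87, 108, 142, 144, 143, 142, 143, 143, 143, 143, 142, 143, 142, 143, 143, 144, 143, 144, 145, 144, 138, 103, 34, 13, 17, 22, 34, 32, 27, 46, 142, 224, 221]
(array([0.479, 2.828, 0.077]), 'dr_z', np.float64(0.014))
```

The held spacer sits in the jaws as predicted, to within 0.3 mm. Moving over the gap now.

Call:
{"api": "apply_moves", "payload": {"motion": [{"dr":[0,0,0.01],"delta_pos":[0.1,0.6,0],"hand":1},{"dr":[0,0,0],"delta_pos":[0.2,1,0],"hand":1},{"dr":[0,0,0],"delta_pos":[0.18,0.9,0],"hand":1},{"dr":[0,0,0],"delta_pos":[0,0.33,0.5],"hand":1},{"dr":[0,0,0],"delta_pos":[0,0,0.5],"hand":1}]}}

```text
clock: 6.95
tool_pos: [0.5997, 0.1393, 0.1933]
ee_rot: [0.001, -0.079, 0.997, 0.001]
force: [0.1, -0.1, -1.8]
width: 0.0122
grasp_force: 20.0
```

Run:
```python
from h import *
c=capture("wrist");save(c,"w4")
s=robot.read_state();print(s["tool_pos"],s["clock"],s["force"])
print(tool([.5995,.136,.103],np.radians(8.87)))
R=Ro.from_quat(np.roll(s["ee_rot"],-1)).as_matrix();print(R[:,2].round(4))
cv2.imwrite("pics/w4c.png",cv2.resize(c["img"][130:330,230:430,::-1],None,fx=3,fy=3,interpolation=cv2.INTER_CUBIC))
```

```text
[0.59815618 0.13825923 0.19012467] 7.0 [-1.82889997 -0.2946809  -2.65594231]
(array([-0.045, -0.085,  2.904]), 'dr_z', np.float64(0.019))
[-4.4e-03  4.0e-04 -1.0e+00]
```

View pics/w4c.png

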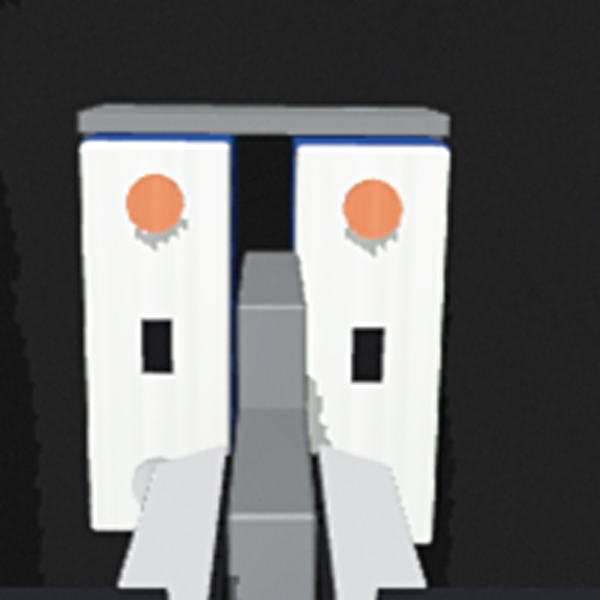

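The crop shows the spacer's foot at u≈272 against a gap centre of u≈264, so it is about 2 mm too far right. The measured pose shows the same offset. I'll let the arm settle and then correct.

Call:
{"api": "apply_moves", "payload": {"motion": [{"dr":[0,0,0],"delta_pos":[0,0,0],"hand":1},{"dr":[0,0,0],"delta_pos":[0,0,0],"hand":1},{"dr":[0,0,0],"delta_pos":[0,0,0],"hand":1}]}}

```text
clock: 7.3
tool_pos: [0.6017, 0.1363, 0.1936]
ee_rot: [0.001, -0.077, 0.997, 0.0]
force: [-0.4, -0.3, -1.1]
width: 0.0119
grasp_force: 20.0
```

Run:
```python
from h import *
for i in range(2):
    c=capture("wrist");s=robot.read_state();print(s["tool_pos"],tool([.5995,.136,.103],np.radians(8.87)))
```

```text
[0.60180045 0.13625434 0.19345557] (array([8.200e-02, 3.000e-03, 3.015e+00]), 'dr_z', np.float64(-0.002))
[0.60180191 0.13617143 0.19330309] (array([0.081, 0.006, 3.01 ]), 'dr_z', np.float64(-0.003))
```

It has settled with y right. Descending.

Call:
{"api": "apply_moves", "payload": {"motion": [{"dr":[0,0,0],"delta_pos":[0.08,0,0.2],"hand":1},{"dr":[0,0,0],"delta_pos":[0,0,0.2],"hand":1},{"dr":[0,0,0],"delta_pos":[0,0,0.2],"hand":1},{"dr":[0,0,0],"delta_pos":[0,0,0],"hand":1},{"dr":[0,0,0],"delta_pos":[0,0,0],"hand":1}]}}

```text
clock: 7.9
tool_pos: [0.5989, 0.1359, 0.174]
ee_rot: [-0.0, -0.077, 0.997, 0.0]
force: [-0.9, 0.5, -0.1]
width: 0.0121
grasp_force: 20.0
```

Call:
{"api": "apply_moves", "payload": {"motion": [{"dr":[0,0,0],"delta_pos":[0,0,0.15],"hand":1},{"dr":[0,0,0],"delta_pos":[0,0,0.15],"hand":1},{"dr":[0,0,0],"delta_pos":[0,0,0.15],"hand":1},{"dr":[0,0,0],"delta_pos":[0,0,0.15],"hand":1},{"dr":[0,0,0],"delta_pos":[0,0,0],"hand":1}]}}

```text
clock: 8.4
tool_pos: [0.5985, 0.1359, 0.1555]
ee_rot: [-0.001, -0.077, 0.997, 0.0]
force: [-0.3, -0.1, -0.5]
width: 0.0122
grasp_force: 20.0
```

Run:
```python
from h import *
c=capture("wrist");s=robot.read_state();print(s["tool_pos"],s["force"],s["moment"],tool([.5995,.136,.103],np.radians(8.87)))
im=cv2.cvtColor(c["img"],cv2.COLOR_RGB2GRAY)
cv2.imwrite("pics/w5c.png",cv2.resize(c["img"][130:330,230:430,::-1],None,fx=3,fy=3,interpolation=cv2.INTER_CUBIC))
```

```text
[0.59870738 0.13590912 0.15595668] [-0.63516818 -0.55862092 -1.17363131] [-0.00362886  0.07418979  0.03230178] (array([-2.800e-02, -1.000e-03,  1.765e+00]), 'dr_z', np.float64(0.002))
```

View pics/w5c.png

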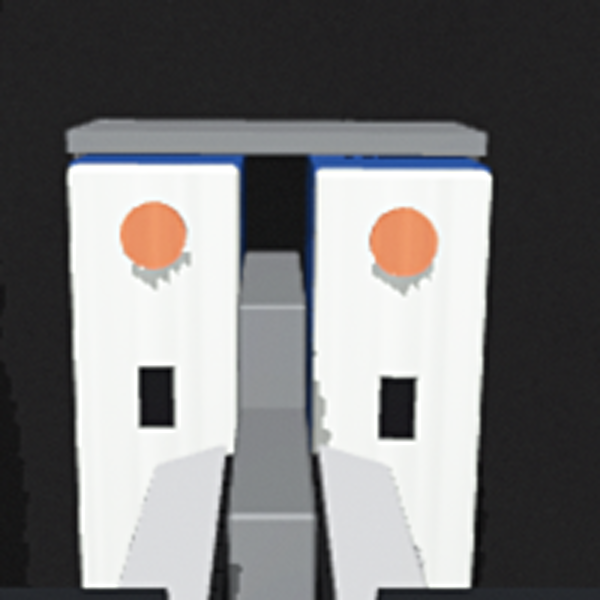

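The spacer is about 7 mm into the gap with no contact force, and sits about 1 mm toward the left cell. I'll shift +1 mm and go on down.

Call:
{"api": "apply_moves", "payload": {"motion": [{"dr":[0,0,0],"delta_pos":[-0.03,0.03,0.1],"hand":1},{"dr":[0,0,0],"delta_pos":[0,0,0.2],"hand":1},{"dr":[0,0,0],"delta_pos":[0,0,0.2],"hand":1},{"dr":[0,0,0],"delta_pos":[0,0,0.2],"hand":1},{"dr":[0,0,0],"delta_pos":[0,0,0.2],"hand":1}]}}

```text
clock: 8.95
tool_pos: [0.5996, 0.1369, 0.1287]
ee_rot: [-0.0, -0.077, 0.997, 0.0]
force: [0.3, -0.9, -1.0]
width: 0.0118
grasp_force: 20.0
```

Call:
{"api": "apply_moves", "payload": {"motion": [{"dr":[0,0,0],"delta_pos":[0,0,0.2],"hand":1},{"dr":[0,0,0],"delta_pos":[0,0,0.2],"hand":1},{"dr":[0,0,0],"delta_pos":[0,0,0.2],"hand":1},{"dr":[0,0,0],"delta_pos":[0,0,0],"hand":1},{"dr":[0,0,0],"delta_pos":[0,0,0],"hand":1}]}}

```text
clock: 9.45
tool_pos: [0.5998, 0.1369, 0.1114]
ee_rot: [-0.0, -0.077, 0.997, 0.0]
force: [-0.1, 0.1, -0.4]
width: 0.0114
grasp_force: 20.0
```

Call:
{"api": "apply_moves", "payload": {"motion": [{"dr":[0,0,0],"delta_pos":[0,0,0.1],"hand":1},{"dr":[0,0,0],"delta_pos":[0,0,0.08],"hand":1},{"dr":[0,0,0],"delta_pos":[0,0,0],"hand":1},{"dr":[0,0,0],"delta_pos":[0,0,0],"hand":1}]}}

```text
clock: 9.85
tool_pos: [0.5998, 0.137, 0.1061]
ee_rot: [0.0, -0.077, 0.997, 0.0]
force: [-0.5, 0.1, -1.9]
width: 0.0118
grasp_force: 20.0
```

Call:
{"api": "apply_moves", "payload": {"motion": [{"dr":[0,0,0],"delta_pos":[0,0,0.05],"hand":1},{"dr":[0,0,0],"delta_pos":[0,0,0],"hand":1},{"dr":[0,0,0],"delta_pos":[0,0,0],"hand":1}]}}

```text
clock: 10.15
tool_pos: [0.5998, 0.137, 0.1046]
ee_rot: [0.0, -0.077, 0.997, 0.0]
force: [0.2, -1.1, -0.8]
width: 0.0116
grasp_force: 20.0
```

Call:
{"api": "apply_moves", "payload": {"motion": [{"dr":[0,0,0],"delta_pos":[0,0,0.04],"hand":1},{"dr":[0,0,0],"delta_pos":[0,0,0],"hand":1},{"dr":[0,0,0],"delta_pos":[0,0,0],"hand":1}]}}

```text
clock: 10.45
tool_pos: [0.5999, 0.137, 0.1035]
ee_rot: [0.0, -0.077, 0.997, 0.0]
force: [-0.4, -0.5, -0.2]
width: 0.012
grasp_force: 20.0
```

Call:
{"api": "apply_moves", "payload": {"motion": [{"dr":[0,0,0],"delta_pos":[0,0,0.04],"hand":1},{"dr":[0,0,0],"delta_pos":[0,0,0],"hand":1},{"dr":[0,0,0],"delta_pos":[0,0,0],"hand":1}]}}

```text
clock: 10.75
tool_pos: [0.6, 0.137, 0.1034]
ee_rot: [0.001, -0.077, 0.997, 0.0]
force: [-1.7, -0.8, 4.3]
width: 0.0123
grasp_force: 20.0
```

It touches the floor at the expected height (0.1034 m, +4 N), so it is seated. Releasing.

Call:
{"api": "apply_moves", "payload": {"motion": [{"dr":[0,0,0],"delta_pos":[0,0,-0.02],"hand":0.8},{"dr":[0,0,0],"delta_pos":[0,0,0],"hand":0.6},{"dr":[0,0,0],"delta_pos":[0,0,0],"hand":0.6},{"dr":[0,0,0],"delta_pos":[0,0,0],"hand":0.6},{"dr":[0,0,0],"delta_pos":[0,0,0],"hand":0.6}]}}

```text
clock: 11.25
tool_pos: [0.5997, 0.137, 0.1026]
ee_rot: [-0.0, -0.077, 0.997, 0.0]
force: [-0.7, 0.1, 0.2]
width: 0.0374
grasp_force: 0.0
```

Call:
{"api": "apply_moves", "payload": {"motion": [{"dr":[0,0,0],"delta_pos":[0,0,-0.4],"hand":0.6},{"dr":[0,0,0],"delta_pos":[0,0,-0.6],"hand":0.6},{"dr":[0,0,0],"delta_pos":[0,0,-0.7],"hand":0.6},{"dr":[0,0,0],"delta_pos":[0,0,-0.6],"hand":0.6},{"dr":[0,0,0],"delta_pos":[0,0,-0.2],"hand":0.6}]}}

```text
clock: 11.75
tool_pos: [0.6012, 0.1372, 0.1808]
ee_rot: [0.002, -0.077, 0.997, 0.0]
force: [-0.4, -0.4, -0.0]
width: 0.0377
grasp_force: 0.0
```

Run:
```python
from h import *
c=capture("wrist");s=robot.read_state();print(s["tool_pos"],s["width"],s["force"],s["clock"])
cv2.imwrite("pics/w6c.png",cv2.resize(c["img"][130:330,230:430,::-1],None,fx=3,fy=3,interpolation=cv2.INTER_CUBIC))
y=np.radians(8.87);p=np.array([.6,.137,.18])+.026*np.array([-np.sin(y),np.cos(y),0]);print(p,tool(p,y))
```

```text
[0.60113144 0.13712855 0.18065388] 0.037488877023698616 [-0.33084372 -0.58051142  0.27025453] 11.8
[0.59599098 0.16268906 0.18      ] (array([0.038, 0.868, 0.021]), 'dr_z', np.float64(0.002))
```

View pics/w6c.png

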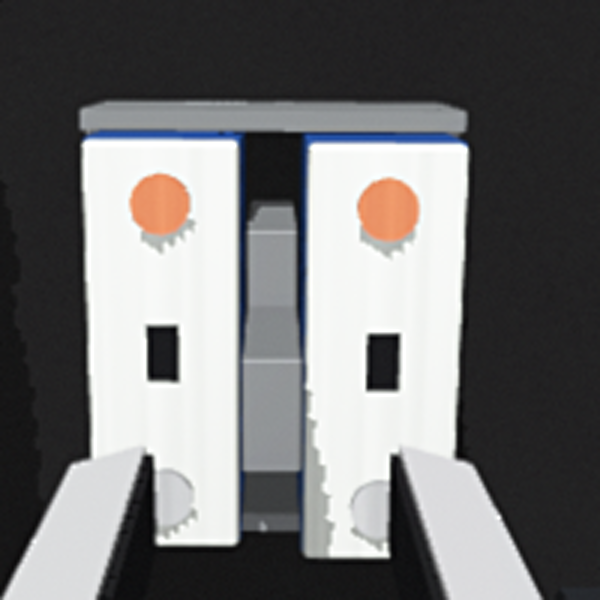

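The spacer stands upright, seated and centred in the gap, and has been let go. Now I'll close the jaws and move over the proud cell, 2 mm outward of its centre to clear the tab.

Call:
{"api": "apply_moves", "payload": {"motion": [{"dr":[0,0,0],"delta_pos":[0.04,0.4,0],"hand":1},{"dr":[0,0,0],"delta_pos":[0,0.53,0],"hand":1},{"dr":[0,0,0],"delta_pos":[0,0,0],"hand":1},{"dr":[0,0,0],"delta_pos":[0,0,0],"hand":1},{"dr":[0,0,0],"delta_pos":[0,0,0],"hand":1}], "newtons": 15}}

```text
clock: 12.3
tool_pos: [0.594, 0.1645, 0.1772]
ee_rot: [-0.0, -0.078, 0.997, -0.0]
force: [-0.1, -0.6, 0.5]
width: 0.0018
grasp_force: 0.0
```

Run:
```python
from h import *
s=robot.read_state();print(s["tool_pos"],s["width"],s["force"])
y=np.radians(8.87);p=np.array([.6,.137,.093])+.028*np.array([-np.sin(y),np.cos(y),0]);print(p,tool(p,y))
```

```text
[0.59402684 0.16445689 0.17722083] 0.001811465794997633 [-0.12166581 -0.55221434  0.50169037]
[0.59568259 0.16466514 0.093     ] (array([-5.800e-02, -1.000e-03,  2.807e+00]), 'dr_z', np.float64(0.006))
```

Contact is expected at TCP z ≈ 0.093 and flush at 0.086.

Call:
{"api": "apply_moves", "payload": {"motion": [{"dr":[0,0,0],"delta_pos":[-0.05,0,0.6],"hand":1},{"dr":[0,0,0],"delta_pos":[0,0,0.7],"hand":1},{"dr":[0,0,0],"delta_pos":[0,0,0.6],"hand":1},{"dr":[0,0,0],"delta_pos":[0,0,0.3],"hand":1},{"dr":[0,0,0],"delta_pos":[0,0,0.2],"hand":1}]}}

```text
clock: 12.8
tool_pos: [0.5956, 0.1643, 0.1049]
ee_rot: [-0.001, -0.077, 0.997, -0.0]
force: [0.9, 0.2, 0.5]
width: 0.0004
grasp_force: 0.0
```

Call:
{"api": "apply_moves", "payload": {"motion": [{"dr":[0,0,0],"delta_pos":[0,0,0.15],"hand":1},{"dr":[0,0,0],"delta_pos":[0,0,0.15],"hand":1},{"dr":[0,0,0],"delta_pos":[0,0,0],"hand":1},{"dr":[0,0,0],"delta_pos":[0,0,0],"hand":1}]}}

```text
clock: 13.2
tool_pos: [0.5961, 0.1647, 0.0972]
ee_rot: [0.0, -0.077, 0.997, 0.0]
force: [0.3, -1.1, -0.4]
width: 0.0006
grasp_force: 0.0
```

Call:
{"api": "apply_moves", "payload": {"motion": [{"dr":[0,0,0],"delta_pos":[0,0,0.1],"hand":1},{"dr":[0,0,0],"delta_pos":[0,0,0.1],"hand":1},{"dr":[0,0,0],"delta_pos":[0,0,0.05],"hand":1},{"dr":[0,0,0],"delta_pos":[0,0,0],"hand":1},{"dr":[0,0,0],"delta_pos":[0,0,0],"hand":1}]}}

```text
clock: 13.7
tool_pos: [0.5964, 0.1647, 0.0903]
ee_rot: [0.001, -0.077, 0.997, 0.0]
force: [-0.2, -0.1, 6.2]
width: 0.0006
grasp_force: 2.8
```

Call:
{"api": "apply_moves", "payload": {"motion": [{"dr":[0,0,0],"delta_pos":[0,0,0.1],"hand":1},{"dr":[0,0,0],"delta_pos":[0,0,0],"hand":1},{"dr":[0,0,0],"delta_pos":[0,0,0],"hand":1}]}}

```text
clock: 14.0
tool_pos: [0.5963, 0.1647, 0.0877]
ee_rot: [0.001, -0.077, 0.997, 0.0]
force: [-2.0, 0.7, 7.8]
width: 0.0003
grasp_force: 3.9
```

Call:
{"api": "apply_moves", "payload": {"motion": [{"dr":[0,0,0],"delta_pos":[0,0,0.08],"hand":1},{"dr":[0,0,0],"delta_pos":[0,0,0],"hand":1},{"dr":[0,0,0],"delta_pos":[0,0,0],"hand":1}]}}

```text
clock: 14.3
tool_pos: [0.5963, 0.1647, 0.0862]
ee_rot: [0.001, -0.077, 0.997, 0.0]
force: [-2.4, -0.1, 11.8]
width: 0.0005
grasp_force: 5.9
```

Call:
{"api": "apply_moves", "payload": {"motion": [{"dr":[0,0,0],"delta_pos":[0,0,0.03],"hand":1},{"dr":[0,0,0],"delta_pos":[0,0,0],"hand":1},{"dr":[0,0,0],"delta_pos":[0,0,0],"hand":1}]}}

```text
clock: 14.6
tool_pos: [0.5964, 0.1647, 0.0862]
ee_rot: [0.001, -0.077, 0.997, 0.0]
force: [-2.7, -1.3, 17.0]
width: 0.0006
grasp_force: 8.0
```

The cell is at its stop: z holds at 0.0862 while the force rose to 17 N. One steadiness check, then hand in.

Run:
```python
from h import *
for i in range(3):
    c=capture("side");s=robot.read_state();print(np.round(s["tool_pos"],4),np.round(s["force"],1))
print([(round(r["p"],2),np.round(r["bbox"]).tolist()) for r in look_for("spacer",c)])
if 10<s["force"][2]<25: print(robot.close_job())
```

```text
[0.5964 0.1647 0.0862] [-3.9 -1.2 15.1]
[0.5964 0.1647 0.0862] [-3.5 -0.6 16.4]
[0.5964 0.1647 0.0862] [-2.8 -0.9 16.4]
[(0.78, [290.0, 199.0, 306.0, 234.0])]
the job is handed in; nothing more can be done
None
```

The spacer is fully down in module_a's gap and released, and I handed the job in with that module's proud cell still held at its stop with about 16 N, at about 15 s of the 51 s allowed.

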